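# Proof-pull a trolley bracket with a sprung pull gauge

### The job

Proof-test the slotted bracket on the trolley shelf panel: pull the sprung pull gauge (round tube with a rubber grip, thin rod with a disc foot below) up out of its cup, slide the rod into the bracket's slot with the foot under the slotted plate, then pull straight up until the rod has come out to its length mark (60 mm), never as far as its end stop. Finish while still gripping the tube and holding the rod stretched at the mark, the foot caught under the bracket; leave the other things where they are.

Things in the scene. Friction and masses are not known exactly. Their poses are not given: they have to be found in the camera images.
- gauge: Sprung pull gauge, foot down in one of three equal square cups; 200 mm tall retracted, about 0.2 kg. Thick round tube above, thin steel rod with a disc foot below. Grip the tube well above the cup's rim, at any yaw, firmly (60 N or more). Origin: on the tube's axis, 70 mm below the tube's mouth (where the foot's underside is when retracted). Frame of the tube, z up along it.
- gauge_mouth (a point): Centre of the lower end (mouth) of the gauge's tube, where the rod comes out. From here the tube, 26 mm in diameter, reaches 130 mm up; its black rubber grip from 34 to 124 mm above this point. Fixed to the tube.
- gauge_rod (a joint): Length of rod pulled out of the tube: 0 retracted (start), 0.060 m at the length mark, 0.085 m at the end stop. A spring pulls it in: 4 N preload plus 200 N/m, so 16 N at the mark. The mark is a 4 mm wide black ring on the rod, hidden in the tube at first; at the mark the ring's middle is level with the tube's mouth.
- gauge_foot (a point): Centre of the underside of the gauge's flat disc foot, 30 mm in diameter and 6 mm thick, at the end of the 10 mm thick round rod. Moves with the rod; with the rod retracted the tube's mouth is 70 mm above it. z points up along the rod.
- cup_gauge: The cup that holds the gauge: fixed upright square metal cup, outside 46 x 46 mm, 95 mm high, walls 4 mm, inner floor 4 mm above the table, open at the top. It looks like the two other cups. Origin: centre of its underside, on the table.
- panel: Fixed white trolley shelf panel, 200 (x) x 220 (y) x 12 mm thick, lying on the table, with the steel bracket on its middle. Origin: centre of its underside; x points along the slot from its open mouth to its closed end. Panel and bracket reach up to 46 mm above the table.
- slot (a point): Seat of the slot, where the rod belongs: on the slot's centre line, level with the underside of the slotted plate, 28 mm above the panel's top. Plate 6 mm thick, 76 mm wide (y), from x = -32 to +30 mm. Beneath it a free space for the foot, 28 mm high, 60 mm wide between side legs, open to -x, closed at the back at x = +24 mm. Axes as the panel's.
- slot_mouth (a point): Mouth of the slot: on its centre line at the plate's front edge, 32 mm before the seat, level with the plate's underside. The slot is 38 mm wide here, narrows over 12 mm to 18 mm, and is closed 9 mm beyond the seat. Axes as the panel's.
- nut_driver: Bystander: nut driver standing handle down in another cup, handle 30 mm in diameter and 100 mm high, thin steel shaft above, 185 mm tall. Origin: centre of its underside.
- torch: Bystander: torch standing head up in the third cup, 30 mm barrel, 40 mm head, 155 mm tall. Origin: centre of its underside.
- jar: Bystander: small jar, 40 mm in diameter, 55 mm high, among the cups. Origin: centre of its underside.
- wing_knob: Bystander: plastic wing knob, 26 mm in diameter with a 30 mm wing, 26 mm high, on the far left corner of the panel. Origin: centre of its underside.
- castor: Bystander: trolley castor standing on its 75 mm wheel, 90 mm high. Origin: under the wheel.
- tray: Bystander: shallow grey tray, 120 x 160 x 35 mm, to the robot's right. Origin: centre of its underside.
- cleaner: Bystander: bottle, 60 mm in diameter, 160 mm high, beyond the cups. Origin: centre of its underside.

How it is judged (in metres and radians):
On the way, in this order (a step that is already met when the one before it is completed fails the run):
1. the gauge is lifted out of its cup, its foot above the rim (z of gauge_foot in the frame of cup_gauge above 0.095 m and contact force between the fingers and gauge above 2 N), for 0.1 s.
2. the rod stands in the bracket's slot, the foot under the slotted plate (x of gauge_foot in the frame of slot between -0.014 and 0.014 m and y of gauge_foot in the frame of slot between -0.014 and 0.014 m and z of gauge_foot in the frame of slot between -0.03 and -0.003 m), for 0.2 s.
At the end, for the whole second after the job is handed in: The fingers still grip the gauge; its rod is out 60 mm (within 6 mm) and still; its foot is caught under the slotted plate within 14 mm of the slot's seat, pulling the bracket with more than 8 N; the tube is upright within 0.2 rad (x of gauge_foot in the frame of slot between -0.014 and 0.014 m and y of gauge_foot in the frame of slot between -0.014 and 0.014 m and z of gauge_foot in the frame of slot between -0.016 and -0.002 m and value of joint gauge_rod between 0.054 and 0.066 m and contact force between gauge and panel above 8 N and contact force between the fingers and gauge above 5 N and angle between gauge's own z axis and vertical below 0.2 rad and linear speed of gauge below 0.02 m/s); the arm keeps its last pose, push and grip.
It fails at once if the rod is pulled to its end stop (beyond 80 mm) (value of joint gauge_rod above 0.08 m).
It fails at once if another thing (nut driver, torch, jar, wing knob, castor, tray or bottle) is moved by more than 30 mm (distance of any of nut_driver, torch, jar, wing_knob, castor, tray, cleaner from where it was at the start of the episode above 0.03 m).
It also fails if it takes over 48 s, if anything falls off the work surface, if the arm or the gripper's body presses on something with over 40 N, if the wrist force passes 120 N, or if a joint passes its speed limit or range.

### The arm

A 6-joint arm with a two-finger parallel gripper is mounted at the origin on the work surface. World frame = base frame: x ahead of the robot, y to its left, z up, the work surface at z = 0. Lengths are in mm, angles in rad, forces in N, time in s.
With the tool pointing down it reaches from about 325 to 775 mm from the base axis. Payload 5.5 kg.
Tool frame: the origin (TCP) lies midway between the tips of the shut fingers; the grasp point (between the pads) lies 19 mm behind it; z points along the fingers, y is the direction in which the jaws open and shut (so a half turn about z gives the same grasp; the last joint's range is limited). The gripper opens to 85 mm and grips with 20 to 120 N. Pads are 22 mm wide; open, the fingers measure 114 mm over their backs; the gripper's body (76 mm by 85 mm) begins 54 mm behind the grasp point. The pads swing forward as they close: fully open they stand 13 mm farther back than shut.
Start: joints at [1.245, 0.091, 1.231, -0, 1.82, -0.057], TCP at [159.349, 578.467, 231.275] pointing down, gripper open.
Joint ranges: [-2.87, 2.87], [-0.86, 2.18], [0.17, 2.46], [-1.51, 4.65], [0.06, 2.69], [-2.65, 2.65]. Speed limits (rad/s): [2.57, 2.57, 3.01, 3.14, 3.14, 3.14].

### API

Orientations are given as a 3x3 rotation matrix whose columns are the frame's x, y, z axes.
In Python, from rig import sense, read_camera, close_job, look_for, silhouettes gives the robot as it stands. The module is installed in compiled form; this text tells all that it offers.
- The arm moves only by the tool move_arm, never from a script. Its arguments are lists of equal length, an entry for each row: "travel": the shift along the tool's x, y, z in m, a list of three; "yaw": the turn about the tool's z in degrees. A call has 1 to 10 rows; each row is the pose to reach, as a shift and turn from the pose commanded when the call began, along the tool's axes at that moment; what a row does not reach only later rows make up. A row lasts 1/8 s, in which the tool goes at most 62.5 mm and 10.7 degrees, less where a joint would pass 70% of its speed; a pose out of reach is approached as far as the arm can. A call with a gripper value outside its range is refused whole. "hand" is the finger opening in m, from 0 to 0.0854, set as the call begins (left out, the last holds). The fingers move at their own pace and stop on an object; "force" is the grip in N (left out, the last holds). Time passes only in rows, so rows that repeat a pose let the fingers close. It gives the time, the measured TCP pose, the force and the opening at its end, in the units of the state.
- sense(): the state, without advancing time (a new reading comes with each control period).
- read_camera(name): name is "scene" or "top" or "wrist"; returns a dict with "pixels" (480x640x3 uint8, blue, green, red), "depth" (480x640 float32, mm along the optical axis (not along the pixel's ray), 0 where there is no reading), "fovy" (degrees; the focal length in pixels is half the picture's height over the tangent of half this angle, whatever the lens; pixels are square), "cx", "cy" (the principal point, pixels), "dist_coeffs" ([k1, k2, p1, p2, k3] as OpenCV has them; the pictures are not rectified), "R" (3x3) and "t" (3): a world point X has camera coordinates R X + t. Camera axes: x right, y down, z forward; pixel columns grow to the right and rows downward; lengths in mm; the calibration is good to about 2 mm. A picture is of the moment at which its call begins.
- close_job(): hands the job in, once; it reports no verdict.
Trained networks look in a picture, given as the dict that the camera call returned (one of the last four; its "shot" number tells which), for a name from the list of things; names that differ only in an ending like _2 or _b are one class to them, and where a whole thing is asked for, a point or a joint stands for the part that bears it (a point fixed in the world has none). Each returns a list of dicts, best first, with "confidence" (0 to 1); they miss things now and then, are a little off and sometimes report something else, mostly with a low value. They report only what shows in the picture. A call takes as long as a camera call.
- look_for(picture, target): "bbox" ([left, top, right, bottom] in pixels, round what is visible of it).
- silhouettes(picture, target): "pixels" (480x640 bool, what is visible of it) and "bbox" ([left, top, right, bottom] in pixels, round what is visible of it).
The state is a dict: "time": time; "joints": joint angles; "joint_vel": joint speeds; "joint_efforts": joint torques, N m; "position": TCP position; "tcp_rot": TCP orientation; "wrist_force": force on the tool from outside, world axes, zero at the start; "ft_torque": the same for the moment, N m; "finger_gap": finger opening in mm.
Only numpy, scipy, OpenCV 4.12 (cv2) and the standard library are available. Lean on these libraries where they do the work, as an engineer would, in place of code of your own. Each camera call takes 0.05 s, during which the arm holds its last target. There are 200 camera calls.

## Working session

There is one attempt and no reset: what is moved stays moved. The work goes in short steps, Python scripts to look and compute and a tool call to move; the robot and the scene stay as the last step left them, time stands still between calls to the robot, and variables do not carry over. Pictures are saved under pics/ and viewed, about 8 in all and at most 12, crops included, and the job is handed in when it is done.

Besides the shell and the picture viewer there is one more tool, called after "Call:" as name(argument=value, ...) on one line, values as JSON. move_arm: Moves the arm, as the interface text tells. Its arguments: {"type":"object","properties":{"travel":{"type":"array"},"yaw":{"type":"array"},"hand":{"type":"number"},"force":{"type":"number"}},"required":["travel","yaw"]}

```bash
mkdir -p pics; cat > h.py <<'E'
import numpy as np, cv2
from rig import *
def K(p):
    f=240/np.tan(np.radians(p["fovy"])/2); return np.array([[f,0,p["cx"]],[0,f,p["cy"]],[0,0,1.]])
def world(p,mask=None):
    """Nx3 world points of masked pixels with depth"""
    if mask is None: mask=np.ones((480,640),bool)
    v,u=np.nonzero(mask&(p["depth"]>0)); z=p["depth"][v,u].astype(float)
    n=cv2.undistortPoints(np.stack([u,v],1).astype(float)[:,None],K(p),np.array(p["dist_coeffs"],float))[:,0]
    X=np.c_[n*z[:,None],z]
    return (X-np.array(p["t"]))@np.array(p["R"])
def proj(p,X):
    R=np.array(p["R"],float)
    return cv2.projectPoints(np.array(X,float).reshape(-1,3),cv2.Rodrigues(R)[0],np.array(p["t"],float),K(p),np.array(p["dist_coeffs"],float))[0][:,0]
E
python3 - <<'E'
from h import *
s=sense(); print(s["time"],s["position"],s["tcp_rot"],s["finger_gap"])
for c in ["scene","top"]:
    p=read_camera(c); cv2.imwrite(f"pics/{c}1.png",p["pixels"])
    R=np.array(p["R"]); print(c,"cam at",-R.T@np.array(p["t"]))
    for n in ["gauge","cup_gauge","panel","nut_driver","torch","jar","castor","cleaner","tray","wing_knob"]:
        for d in silhouettes(p,n)[:3]:
            W=world(p,d["pixels"])
            if len(W): print(n,round(d["confidence"],2),np.round(d["bbox"]),"lo",np.percentile(W,3,0).round(),"hi",np.percentile(W,97,0).round())
E
```

```text
0.0 [159.26737052 578.18678272 230.14430277] [[-9.64085042e-01  2.65593028e-01 -6.12967755e-04]
 [ 2.65593716e-01  9.64083291e-01 -1.84001241e-03]
 [ 1.02257503e-04 -1.93672882e-03 -9.99998119e-01]] 85.56993080217151
scene cam at [1155.55222973  468.64972768  641.57060944]
gauge 0.61 [255. 210. 373. 280.] lo [ 459. -322.    7.] hi [ 670. -100.   47.]
gauge 0.6 [537. 260. 574. 325.] lo [496. 294.  92.] hi [517. 318. 205.]
cup_gauge 0.65 [516. 300. 568. 374.] lo [481. 284.   3.] hi [530. 334.  96.]
cup_gauge 0.61 [333. 256. 344. 269.] lo [ 585. -116.   15.] hi [606. -94.  40.]
panel 0.6 [254. 211. 372. 277.] lo [ 457. -320.    8.] hi [ 670. -100.   48.]
nut_driver 0.6 [457. 211. 479. 261.] lo [213.  -3.  -0.] hi [465. 128. 188.]
torch 0.78 [418. 264. 439. 310.] lo [601. 120.  92.] hi [635. 154. 161.]
jar 0.81 [459. 298. 484. 332.] lo [505. 167.   2.] hi [541. 202.  57.]
jar 0.25 [255. 208. 372. 275.] lo [ 459. -322.    7.] hi [670. -99.  47.]
castor 0.98 [278. 280. 324. 331.] lo [738. -56.  12.] hi [802.  11.  92.]
cleaner 0.59 [465. 350. 523. 448.] lo [689. 305.  11.] hi [725. 357. 16
[... 578 characters left out ...]
 hi [459. 124. 190.]
torch 0.5 [215. 236. 238. 257.] lo [596. 118.  84.] hi [630. 153. 165.]
torch 0.49 [308. 232. 403. 328.] lo [ 450. -329.    6.] hi [ 661. -113.   48.]
jar 0.78 [205. 280. 220. 295.] lo [501. 165.  14.] hi [534. 196.  61.]
jar 0.5 [308. 236. 398. 323.] lo [ 449. -328.    7.] hi [ 660. -112.   48.]
castor 0.75 [274. 184. 302. 218.] lo [729. -54.  31.] hi [802.   8.  95.]
cleaner 0.59 [147. 207. 182. 237.] lo [664. 299.  18.] hi [709. 343. 163.]
cleaner 0.22 [152. 280. 181. 305.] lo [474. 277.   1.] hi [524. 328.  99.]
tray 0.84 [454. 280. 517. 325.] lo [ 433. -671.   -1.] hi [ 548. -514.   37.]
wing_knob 0.44 [309. 257. 315. 269.] lo [ 581. -120.   10.] hi [609. -93.  43.]
```

View pics/scene1.png

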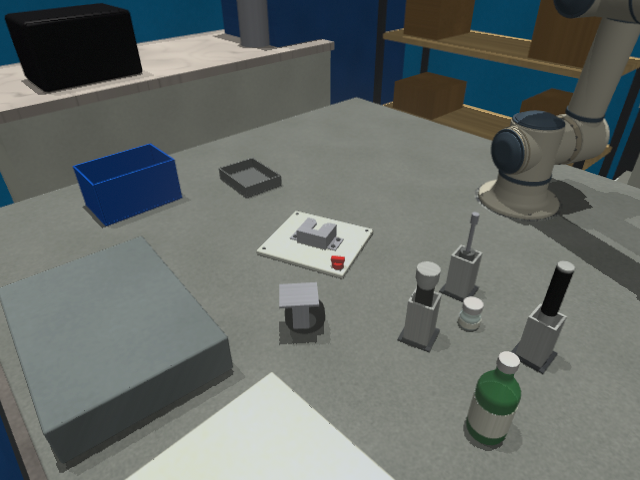

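```bash
python3 - <<'E'
from h import *
p=read_camera("top")
cv2.imwrite("pics/top2.png",cv2.resize(p["pixels"][170:340,130:420],None,fx=2.7,fy=2.7,interpolation=cv2.INTER_CUBIC))
W=world(p); 
for z0,z1,n in [(9,17,'panel top'),(41,51,'plate')]:
    m=(W[:,0]>420)&(W[:,0]<690)&(W[:,1]<-90)&(W[:,1]>-360)&(W[:,2]>z0)&(W[:,2]<z1)
    print(n,m.sum(),cv2.minAreaRect(W[m][:,:2].astype(np.float32)),W[m].mean(0))
m=(W[:,0]>470)&(W[:,0]<530)&(W[:,1]>270)&(W[:,1]<330)
g=W[m&(W[:,2]>150)]; print("gauge",len(g),np.median(g[g[:,2]>195],0),g.min(0),g.max(0))
c=W[m&(W[:,2]>85)&(W[:,2]<105)];print("cup",cv2.minAreaRect(c[:,:2].astype(np.float32)))
E
```

```text
panel top 3692 ((550.8781127929688, -216.1316375732422), (249.9425506591797, 260.991943359375), 9.05038833618164) [ 551.82595602 -219.11264259   12.83792233]
plate 458 ((554.859619140625, -180.55430603027344), (85.6626205444336, 164.42813110351562), 0.045836191624403) [ 557.96062437 -215.28245285   46.36947972]
gauge 141 [501.2138604  302.84322352 204.67703198] [490.6726644  290.46454829 150.16638571] [514.45000359 316.0029921  212.49547437]
cup ((501.2242126464844, 305.61553955078125), (44.324119567871094, 48.72478485107422), 3.983347177505493)
```

The scene view shows the gauge, with its black grip, in the cup at px (555,290). The torch is in the cup at (425,290) and the nut driver in the one at (465,245). The bracket is on the panel at (317,235), and the red wing knob is at (338,262).

View pics/top2.png

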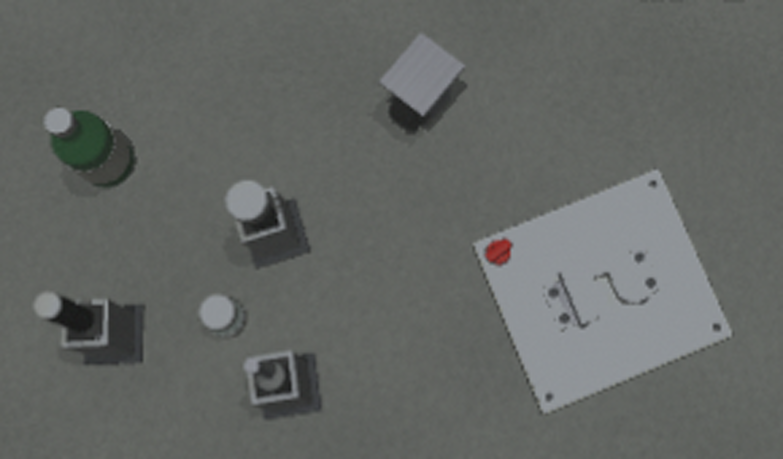

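The top view shows the panel turned about 22°, with the knob at its left corner. It's not clear from here which way the slot opens, so I'll take a closer look.

```bash
python3 - <<'E'
from h import *
p=read_camera("scene"); q=read_camera("top")
a=cv2.resize(p["pixels"][205:285,250:380],None,fx=6,fy=6,interpolation=cv2.INTER_CUBIC)
b=cv2.resize(q["pixels"][228:328,300:405],None,fx=6,fy=6,interpolation=cv2.INTER_CUBIC)[:480]
b=cv2.createCLAHE(4,(4,4)).apply(cv2.cvtColor(b,6)); 
cv2.imwrite("pics/s3.png",a)
# panel outline from top image: mask white
m=silhouettes(q,"panel")[0]["pixels"]
W=world(q); g=cv2.cvtColor(q["pixels"],6)
mm=np.zeros((480,640),np.uint8); mm[225:330,295:410]=(g[225:330,295:410]>cv2.threshold(g[225:330,295:410],0,255,cv2.THRESH_OTSU)[0])
mm=cv2.morphologyEx(mm,cv2.MORPH_CLOSE,np.ones((9,9)))
c=max(cv2.findContours(mm,0,1)[0],key=cv2.contourArea)
# contour to plane z=12
n=cv2.undistortPoints(c.astype(float),K(q),np.array(q["dist_coeffs"]))[:,0]; R=np.array(q["R"]);C=-R.T@q["t"]
d=np.c_[n,np.ones(len(n))]@R; P=C+d*((12-C[2])/d[:,2])[:,None]
print(cv2.minAreaRect(P[:,:2].astype(np.float32)))
D=world(q,mm>0); D=D[D[:,2]>42]; D=D[(D[:,0]>500)&(D[:,0]<610)&(D[:,1]<-150)]
print(len(D),cv2.minAreaRect(D[:,:2].astype(np.float32)))
E
```

```text
((556.1061401367188, -218.01161193847656), (198.2639923095703, 218.59291076660156), 23.126964569091797)
466 ((555.3027954101562, -217.8178253173828), (61.789878845214844, 76.42615509033203), 23.264495849609375)
```

View pics/s3.png

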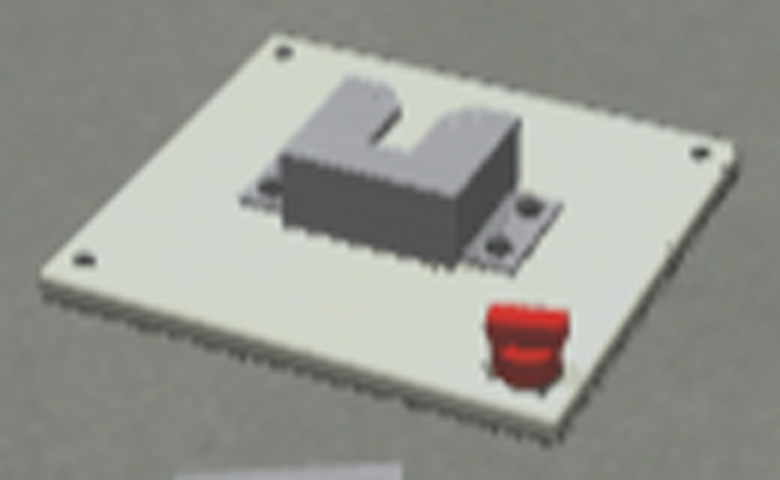

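The slot opens away from the scene camera, toward the robot. That puts the panel yaw at about +23°, the seat at about (556,-218), and the gauge at about (502,304). I'll move above the gauge.

Call:
move_arm(travel=[[-0.04, -0.017, 0], [-0.09, -0.039, -0.01], [-0.145, -0.062, -0.01], [-0.2, -0.086, -0.01], [-0.255, -0.11, -0.01], [-0.31, -0.133, -0.01], [-0.36, -0.155, -0.01], [-0.395, -0.17, -0.01], [-0.403, -0.173, -0.01], [-0.403, -0.173, -0.01]], yaw=[0, 0, 0, 0, 0, 0, 0, 0, 0, 0], hand=0.0854, force=80)

```text
time: 2.55
position: [501.9, 304.7, 241.1]
tcp_rot: [[-0.964, 0.266, -0.001], [0.266, 0.964, 0.0], [0.001, 0.0, -1.0]]
wrist_force: [0.2, 0.7, 0.3]
finger_gap: 85.5
```

```bash
python3 - <<'E'
from h import *
s=sense(); print(s["time"],s["position"],s["tcp_rot"][:,0] if hasattr(s["tcp_rot"],'shape') else s["tcp_rot"])
p=read_camera("wrist"); cv2.imwrite("pics/w4.png",p["pixels"])
W=world(p); m=(abs(W[:,0]-502)<40)&(abs(W[:,1]-304)<40)
t=W[m&(W[:,2]>190)&(W[:,2]<215)]; print(len(t), t.min(0) if len(t) else 0,t.max(0) if len(t) else 0)
if len(t)>5: print(cv2.minEnclosingCircle(t[:,:2].astype(np.float32)))
c=W[m&(W[:,2]>88)&(W[:,2]<102)]
if len(c): print("rim",cv2.minAreaRect(c[:,:2].astype(np.float32)))
E
```

```text
2.55 [501.89934936 304.67483412 241.13010956] [-9.63915031e-01  2.66209375e-01  6.17431837e-04]
2222 [490.86508044 290.66854389 190.03707924] [516.65776817 316.26479893 205.61220247]
((503.92962646484375, 303.244140625), 13.072023391723633)
rim ((502.6549072265625, 303.9728698730469), (46.490848541259766, 46.067630767822266), 3.1811954975128174)
```

View pics/w4.png

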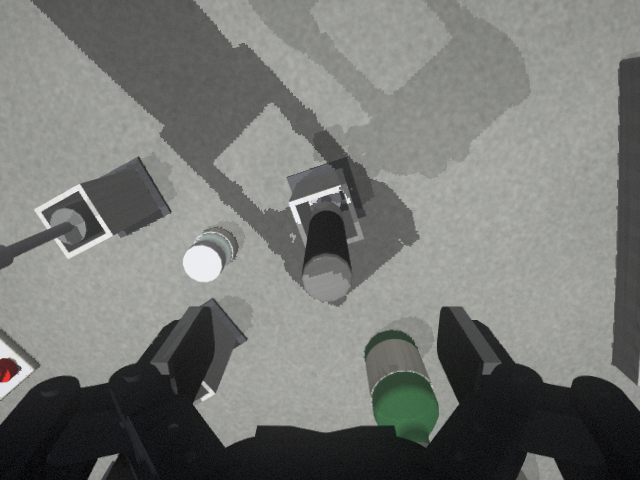

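The wrist view shows the gauge's tube top at px (327,280), centred between the fingers. Its fitted centre is (503.9,303.2). I'll descend and grip.

Call:
move_arm(travel=[[-0.001, -0.0005, 0.01], [-0.0023, -0.001, 0.035], [-0.0023, -0.001, 0.06], [-0.0023, -0.001, 0.08], [-0.0023, -0.001, 0.093], [-0.0023, -0.001, 0.098], [-0.0023, -0.001, 0.098]], yaw=[0, 0, 0, 0, 0, 0, 0])

```text
time: 3.48
position: [503.9, 303.2, 143.5]
tcp_rot: [[-0.964, 0.265, 0.0], [0.265, 0.964, 0.0], [-0.0, 0.0, -1.0]]
wrist_force: [-0.9, -0.3, 0.1]
finger_gap: 85.5
```

Call:
move_arm(travel=[[0, 0, 0], [0, 0, 0], [0, 0, 0], [0, 0, 0], [0, 0, 0], [0, 0, 0], [0, 0, 0]], yaw=[0, 0, 0, 0, 0, 0, 0], hand=0, force=90)

```text
time: 4.35
position: [504.1, 303.3, 143.9]
tcp_rot: [[-0.964, 0.266, 0.001], [0.266, 0.964, 0.001], [-0.001, 0.001, -1.0]]
wrist_force: [-0.2, 0.8, 3.6]
finger_gap: 24.1
```

Gripped, with a gap of 24 mm on the rubber. I'll lift 150 mm.

Call:
move_arm(travel=[[0, 0, -0.01], [0, 0, -0.03], [0, 0, -0.055], [0, 0, -0.08], [0, 0, -0.105], [0, 0, -0.13], [0, 0, -0.145], [0, 0, -0.15], [0, 0, -0.15], [0, 0, -0.15]], yaw=[0, 0, 0, 0, 0, 0, 0, 0, 0, 0])

```text
time: 5.6
position: [503.7, 303.0, 291.9]
tcp_rot: [[-0.964, 0.266, -0.002], [0.266, 0.964, -0.001], [0.002, -0.002, -1.0]]
wrist_force: [0.7, 1.4, -1.4]
finger_gap: 24.3
```

```bash
cat > g.py <<'E'
from h import *
def gauge(p,xy,z0,tag=""):
    """points near the held gauge; per-height slices"""
    W=world(p); m=(np.hypot(W[:,0]-xy[0],W[:,1]-xy[1])<30)
    W=W[m]
    for z in range(z0,z0+140,10):
        w=W[(W[:,2]>=z)&(W[:,2]<z+10)]
        if len(w)>3: print(tag,z,len(w),w.mean(0).round(1)[:2],np.ptp(w[:,:2],axis=0).round(1))
E
python3 - <<'E'
from g import *
s=sense(); print(s["time"],s["position"],s["wrist_force"],s["finger_gap"])
p=read_camera("scene"); cv2.imwrite("pics/s5.png",p["pixels"])
xy=s["position"][:2]; gauge(p,xy,110,"scene")
for n in ["gauge","gauge_rod","gauge_foot"]:
    for d in look_for(p,n)[:2]: print(n,d["confidence"],np.round(d["bbox"]))
print(proj(p,[[*xy,146],[*xy,216],[*xy,346]]).round())
cv2.imwrite("pics/s5.png",cv2.resize(p["pixels"][140:340,460:640],None,fx=3,fy=3))
E
```

```text
5.6 [503.66964963 302.97368415 291.93817694] [ 0.66240855  1.44612843 -1.38122516] 24.261604764738426
scene 150 178 [507.2 305.9] [30.9 29.1]
scene 160 47 [506.5 305.4] [19.  20.9]
scene 170 36 [506.2 305.3] [7.2 9.8]
scene 180 39 [506.1 305.2] [7.3 9.8]
scene 190 41 [506. 305.] [ 7.4 10. ]
scene 200 39 [505.9 304.8] [ 6.  10.3]
scene 210 32 [506.2 305.2] [5.9 9.1]
scene 220 69 [512. 306.] [17.8 24.2]
scene 230 108 [511.9 305.6] [18.3 25. ]
scene 240 108 [511.8 305.9] [17.5 26. ]
gauge 0.87 [545. 176. 596. 296.]
gauge_rod 0.9 [549. 255. 571. 300.]
gauge_foot 0.64 [547. 256. 573. 299.]
gauge_foot 0.51 [255. 212. 371. 280.]
[[554. 293.]
 [567. 258.]
 [595. 183.]]
```

View pics/s5.png

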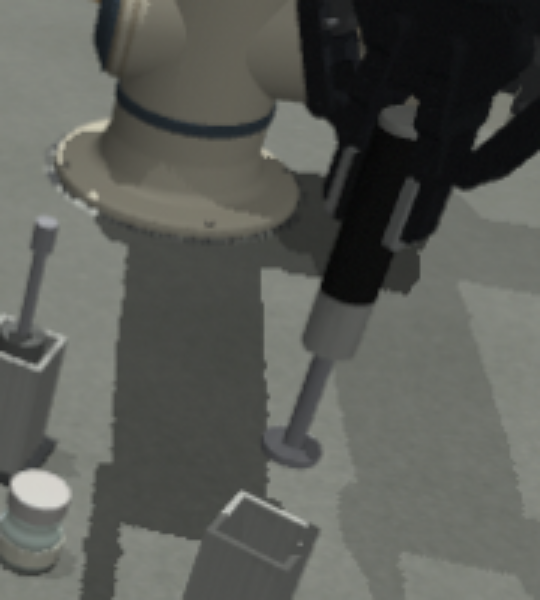

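The gauge hangs upright and in line with the tool. Its foot is about 150 mm up, clear of the cup rim. I'll carry it between the torch and the nut driver to just in front of the slot mouth.

Call:
move_arm(travel=[[-0.01, -0.024, 0], [-0.028, -0.064, 0], [-0.046, -0.105, 0], [-0.064, -0.146, 0], [-0.076, -0.19, 0], [-0.083, -0.235, 0], [-0.09, -0.279, 0], [-0.097, -0.324, 0], [-0.104, -0.368, 0], [-0.108, -0.39, 0]], yaw=[0, 0, 0, 0, 0, 0, 0, 0, 0, 0])

```text
time: 7.05
position: [503.9, -103.7, 293.1]
tcp_rot: [[-0.964, 0.268, -0.0], [0.268, 0.964, -0.0], [0.0, -0.0, -1.0]]
wrist_force: [0.7, 1.4, -1.7]
finger_gap: 24.1
```

Call:
move_arm(travel=[[-0.006, -0.035, 0], [-0.011, -0.075, 0], [-0.017, -0.11, 0.01], [-0.021, -0.135, 0.03], [-0.022, -0.145, 0.05], [-0.022, -0.145, 0.07], [-0.022, -0.145, 0.08], [-0.022, -0.145, 0.08], [-0.022, -0.145, 0.08]], yaw=[0, 0, 0, 0, 0, 0, 0, 0, 0])

```text
time: 8.18
position: [487.5, -247.0, 214.3]
tcp_rot: [[-0.964, 0.265, 0.001], [0.265, 0.964, -0.001], [-0.002, -0.0, -1.0]]
wrist_force: [-0.2, 1.0, -0.8]
finger_gap: 24.0
```

```bash
python3 - <<'E'
from g import *
s=sense(); print(s["time"],s["position"],s["wrist_force"],s["finger_gap"])
xy=s["position"][:2]
p=read_camera("scene"); gauge(p,xy,60,"scene")
w=read_camera("wrist"); cv2.imwrite("pics/w6.png",w["pixels"]); gauge(w,xy,60,"wrist")
D=world(w); D=D[(D[:,2]>42)&(D[:,2]<50)&(np.hypot(D[:,0]-556,D[:,1]+218)<60)]
print(len(D)); 
if len(D)>50: print("plate wrist",cv2.minAreaRect(D[:,:2].astype(np.float32)),D[:,2].mean())
D=world(p); D=D[(D[:,2]>43)&(D[:,2]<50)&(np.hypot(D[:,0]-556,D[:,1]+218)<60)]
print("plate scene",len(D),cv2.minAreaRect(D[:,:2].astype(np.float32)),D[:,2].mean())
E
```

```text
8.175 [ 487.50952408 -246.97218293  214.33922103] [-0.15342317  1.00242018 -0.80633399] 23.99676234616142
scene 70 17 [ 494. -238.] [24.2 19.1]
scene 80 58 [ 489.5 -243. ] [29.  28.8]
scene 90 17 [ 488.6 -242.6] [8.3 6.6]
scene 100 12 [ 488.7 -242.9] [10.  6.]
scene 110 15 [ 489.  -243.1] [12.4  7.8]
scene 120 15 [ 488.4 -243.3] [9.2 7.2]
scene 130 13 [ 489.7 -242.2] [8.5 7. ]
scene 140 27 [ 494.7 -239.8] [18.4 20.8]
scene 150 43 [ 494.2 -238.2] [20.  22.2]
scene 160 41 [ 494.3 -239.1] [18.5 22.2]
scene 170 44 [ 494.8 -239.2] [19.2 20.6]
scene 180 41 [ 494.7 -238.4] [18.  20.4]
scene 190 46 [ 495.1 -238.8] [18.4 22. ]
wrist 70 391 [ 483.  -246.7] [25.8 29.1]
wrist 80 512 [ 484.9 -246.6] [27.  28.8]
wrist 90 52 [ 483.9 -246.6] [4.4 8.9]
wrist 100 53 [ 483.7 -246.8] [4.  8.6]
wrist 110 46 [ 483.5 -246.7] [3.8 8.3]
wrist 140 98 [ 477.7 -245.4] [12.7 24.6]
wrist 150 232 [ 477.7 -245. ] [13.9 25.1]
wrist 160 276 [ 477.8 -245.3] [14.  25.1]
wrist 170 274 [ 477.4 -245.1] [14.6 24.1]
wrist 180 367 [ 477.4 -245.3] [15.1 24.3]
wrist 190 426 [ 477.2 -245.3] [14.9 24.1]
3009
plate wrist ((554.3937377929688, -212.88168334960938), (63.15481185913086, 59.779727935791016), 23.37270736694336) 45.387233175935215
plate scene 436 ((556.6748046875, -219.2751007080078), (67.6153564453125, 77.39146423339844), 21.752817153930664) 46.77538749749304
```

View pics/w6.png

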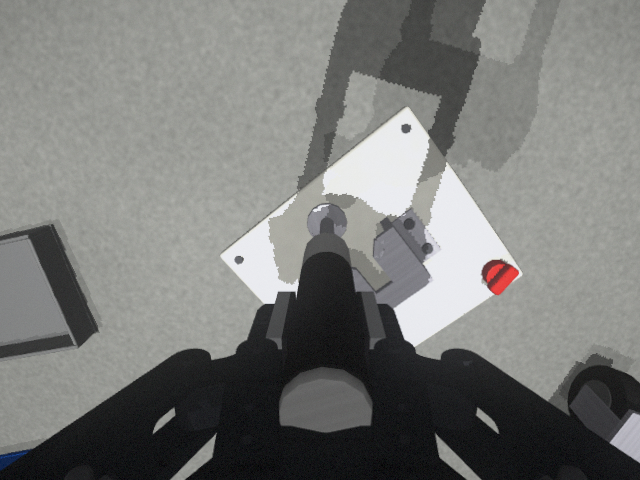

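The wrist view shows the foot at px (326,220), in front of the slot and below it on the panel, and the plate at (395,270). The gauge is still in line with the TCP. I'll lower the foot to about 23 mm and compare plate estimates at the same time.

Call:
move_arm(travel=[[0, 0, 0.01], [0, 0, 0.025], [0, 0, 0.04], [0, 0, 0.049], [0, 0, 0.051], [0, 0, 0.051]], yaw=[0, 0, 0, 0, 0, 0])

```text
time: 9.02
position: [487.2, -247.3, 162.5]
tcp_rot: [[-0.964, 0.266, 0.0], [0.266, 0.964, -0.0], [-0.0, -0.0, -1.0]]
wrist_force: [-0.1, -0.6, -2.3]
finger_gap: 24.1
```

```bash
python3 - <<'E'
from g import *
s=sense(); T=s["position"]; print(s["time"],T,s["wrist_force"])
a=np.radians(23.2); ex=np.array([np.cos(a),np.sin(a)]); ey=np.array([-ex[1],ex[0]]); S=np.array([556.,-218])
fr=lambda W: np.c_[(W[:,:2]-S)@ex,(W[:,:2]-S)@ey,W[:,2]]
print("TCP in slot frame",fr(np.array([T])))
for c in ["wrist","scene","top"]:
    p=read_camera(c); L=fr(world(p)); P=L[(abs(L[:,0])<50)&(abs(L[:,1])<45)&(L[:,2]>43)&(L[:,2]<49)]
    print(c,len(P),"x",np.percentile(P[:,0],[1,99]).round(1),"y",np.percentile(P[:,1],[1,99]).round(1),"z",np.median(P[:,2]))
    q=P[(P[:,0]>-16)&(P[:,0]<0)]   # straight part of slot
    print("  slot sides: neg max",np.sort(q[q[:,1]<0][:,1])[-4:].round(1),"pos min",np.sort(q[q[:,1]>0][:,1])[:4].round(1))
    r=L[(np.hypot(*(L[:,:2]-fr(np.array([T]))[0,:2]).T)<25)]
    for lo,hi in [(18,34),(36,75),(100,150)]:
        k=r[(r[:,2]>lo)&(r[:,2]<hi)]
        if len(k)>5: print("  gauge",lo,len(k),k.mean(0).round(1),"min",k.min(0).round(1),"max",k.max(0).round(1))
    cv2.imwrite(f"pics/{c}7.png",p["pixels"])
E
```

```text
9.025 [ 487.20565862 -247.28314033  162.45317435] [-0.0865252  -0.57476375 -2.31451134]
TCP in slot frame [[-74.76716653   0.18580509 162.45317435]]
wrist 3298 x [-30.5  30.3] y [-4.7 34.6] z 45.40258128838981
  slot sides: neg max [] pos min [6.  6.  6.1 6.1]
  gauge 18 888 [-77.9   2.2  28. ] min [-89.8 -14.5  22.1] max [-60.4  14.6  33.7]
  gauge 36 161 [-78.2   2.2  51.4] min [-80.2  -3.3  36.2] max [-73.7   4.8  67.1]
  gauge 100 1622 [-83.4   5.9 128.2] min [-88.6 -10.  100. ] max [-68.7  12.5 150. ]
scene 429 x [-29.9  32.6] y [-39.2  36.8] z 46.84751354938159
  slot sides: neg max [-11.8 -10.4 -10.1  -9.7] pos min [7.5 8.2 8.5 9.3]
  gauge 18 65 [-71.4   3.2  29.2] min [-92.7 -12.   24.2] max [-59.5  17.5  33.1]
  gauge 36 57 [-72.7   3.   55.4] min [-80.7  -4.5  37.2] max [-67.2   6.5  74.5]
  gauge 100 205 [-65.8   4.6 125.1] min [-77.3  -9.9 100. ] max [-57.8  15.3 149.6]
top 19 x [-31.   29.6] y [13.7 38.5] z 45.352328090307566
  slot sides: neg max [] pos min [11.8]
  gauge 18 37 [-80.3   8.3  29.3] min [-90.2  -6.   23.4] max [-65.7  17.   33.5]
```

Comparing foot and slot within the same camera, both the wrist and the scene view put the slot centre about 3 mm toward -y of the foot. I'll correct for that, advance 45 mm and check.

Call:
move_arm(travel=[[-0.0019, -0.0024, 0], [-0.006, 0.0009, 0], [-0.0136, 0.0071, 0], [-0.0214, 0.0132, 0], [-0.029, 0.0195, 0], [-0.034, 0.0233, 0], [-0.037, 0.0257, 0], [-0.037, 0.0257, 0]], yaw=[0, 0, 0, 0, 0, 0, 0, 0])

```text
time: 10.18
position: [529.8, -232.2, 162.2]
tcp_rot: [[-0.964, 0.265, -0.0], [0.265, 0.964, 0.0], [0.0, -0.0, -1.0]]
wrist_force: [-1.0, 0.3, -1.8]
finger_gap: 24.2
```

```bash
python3 - <<'E'
from g import *
s=sense(); T=s["position"]; print(s["time"],T,s["wrist_force"],s["finger_gap"])
a=np.radians(23.2); ex=np.array([np.cos(a),np.sin(a)]); ey=np.array([-ex[1],ex[0]]); S=np.array([556.,-218])
fr=lambda W: np.c_[(W[:,:2]-S)@ex,(W[:,:2]-S)@ey,W[:,2]]
t=fr(np.array([T]))[0]; print("TCP in slot frame",t)
for c in ["wrist","scene"]:
    p=read_camera(c); L=fr(world(p))
    r=L[(np.hypot(*(L[:,:2]-t[:2]).T)<12)]; k=r[(r[:,2]>50)&(r[:,2]<80)]
    print(c,"rod",len(k),k.mean(0).round(1) if len(k) else "","y",k[:,1].min(),k[:,1].max())
    P=L[(abs(L[:,0])<50)&(abs(L[:,1])<45)&(L[:,2]>43)&(L[:,2]<48)]; print(" plate y",np.percentile(P[:,1],[1,99]).round(1),"x",np.percentile(P[:,0],[1,99]).round(1))
    if c=="scene": im=p["pixels"][190:285,240:380]
    else: im=p["pixels"][150:400,200:520]
    cv2.imwrite(f"pics/{c}8.png",cv2.resize(im,None,fx=400/im.shape[0],fy=400/im.shape[0],interpolation=cv2.INTER_CUBIC)[:, :512])
a,b=[cv2.imread(f"pics/{c}8.png") for c in ("wrist","scene")]
o=np.hstack([a,b]); cv2.imwrite("pics/c8.png",cv2.resize(o,None,fx=.75,fy=.75))
E
```

```text
10.175 [ 529.76680351 -232.16587359  162.18169119] [-0.95332619  0.31817005 -1.80972782] 24.19884749359253
TCP in slot frame [-29.69238925  -2.68599951 162.18169119]
wrist rod 86 [-33.3  -0.6  57.8] y -5.3105778304925035 1.7590820310878204
 plate y [-39.6  34.7] x [-30.8  30.9]
scene rod 43 [-27.   -0.   64.9] y -4.320145142219347 3.5970494327508735
 plate y [-39.1  37.2] x [-30.8  32.9]
```

View pics/c8.png

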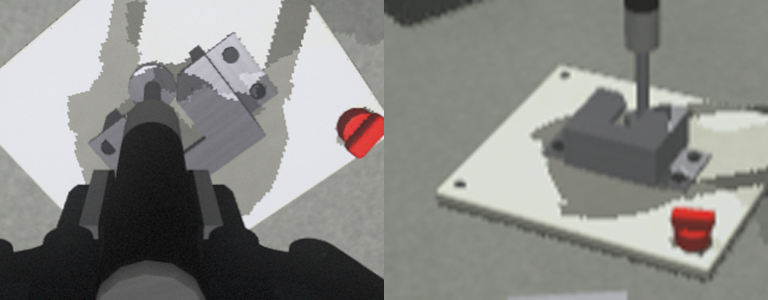

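In the wrist half the rod is at the slot mouth, px (152,90). The scene half shows it lined up with the slot at (642,110). Side forces are near zero, so I'll advance the last 29 mm slowly.

Call:
move_arm(travel=[[-0.0039, 0.0031, 0], [-0.0078, 0.0062, 0], [-0.0117, 0.0094, 0], [-0.0156, 0.0125, 0], [-0.0195, 0.0156, 0], [-0.0226, 0.0181, 0], [-0.0226, 0.0181, 0], [-0.0226, 0.0181, 0], [-0.0226, 0.0181, 0]], yaw=[0, 0, 0, 0, 0, 0, 0, 0, 0])

```text
time: 11.4
position: [556.1, -220.9, 162.3]
tcp_rot: [[-0.964, 0.266, -0.0], [0.266, 0.964, -0.0], [-0.0, -0.0, -1.0]]
wrist_force: [0.8, 2.0, -2.2]
finger_gap: 24.6
```

```bash
cat > c.py <<'E'
from g import *
s=sense(); T=s["position"]; print(s["time"],T,np.round(s["wrist_force"],2),np.round(s["ft_torque"],2),s["finger_gap"])
a=np.radians(23.2); ex=np.array([np.cos(a),np.sin(a)]); ey=np.array([-ex[1],ex[0]]); S=np.array([556.,-218])
fr=lambda W: np.c_[(W[:,:2]-S)@ex,(W[:,:2]-S)@ey,W[:,2]]
t=fr(np.array([T]))[0]; print("TCP in slot frame",t.round(1))
for c in ["wrist","scene"]:
    p=read_camera(c); L=fr(world(p)); near=L[np.hypot(*(L[:,:2]-t[:2]).T)<20]
    for z in range(50,170,10):
        k=near[(near[:,2]>=z)&(near[:,2]<z+10)]
        if len(k)>4: print(c,z,len(k),k.mean(0).round(1),np.ptp(k,axis=0)[:2].round(1))
    cv2.imwrite(f"pics/{c}_{s['time']:.1f}.png",p["pixels"])
    if c=="scene": cv2.imwrite(f"pics/z_{s['time']:.1f}.png",cv2.resize(p["pixels"][150:280,250:400],None,fx=4.5,fy=4.5,interpolation=cv2.INTER_CUBIC))
E
python3 c.py
```

```text
11.4 [ 556.11149589 -220.93174798  162.33259487] [ 0.75  2.01 -2.17] [-0.01 -0.01  0.01] 24.581283488456027
TCP in slot frame [ -1.1  -2.7 162.3]
wrist 50 55 [-4.5 -0.9 55.2] [6.  7.3]
wrist 60 30 [-4.8 -0.5 62.9] [5.3 5.9]
wrist 90 153 [-9.5  3.1 96.6] [18. 22.]
wrist 100 241 [ -9.3   3.1 105. ] [18.9 22.6]
wrist 110 280 [ -9.6   2.8 115.1] [18.6 22.6]
wrist 120 287 [ -9.6   3.3 125.1] [19.1 20.1]
wrist 130 373 [ -9.8   2.9 135. ] [20. 21.]
wrist 140 446 [ -9.9   2.9 145. ] [20.1 20.5]
wrist 150 520 [ -9.9   2.9 155.2] [18.4 21. ]
wrist 160 766 [ -9.5   3.1 165.6] [25.9 27.9]
scene 50 13 [ 2.5  0.7 55.4] [4.6 8.5]
scene 60 15 [ 1.8  0.4 64.8] [6.1 8.5]
scene 70 16 [ 0.7  0.7 75.1] [8.  5.8]
scene 80 13 [ 1.6 -0.1 84.8] [8.4 6.6]
scene 90 24 [ 6.9  2.9 97.2] [16.2 20.8]
scene 100 44 [  7.    2.  105.1] [16.5 22.3]
scene 110 38 [  7.3   2.6 115.3] [15.7 21.3]
scene 120 40 [  7.1   2.  124.5] [15.8 21.4]
scene 130 45 [  7.4   2.8 134.9] [17.  21.6]
scene 140 48 [  6.8   2.1 145.3] [15.2 25.9]
scene 150 43 [  7.3   1.9 155. ] [16.9 24.5]
scene 160 36 [  8.8  -2.9 165.3] [18.9 36.4]
```

The rod is in the slot at the seat with no contact forces. I'll start pulling up, first 45 mm.

Call:
move_arm(travel=[[0, 0, -0.005], [0, 0, -0.01], [0, 0, -0.015], [0, 0, -0.02], [0, 0, -0.026], [0, 0, -0.033], [0, 0, -0.04], [0, 0, -0.045], [0, 0, -0.045], [0, 0, -0.045]], yaw=[0, 0, 0, 0, 0, 0, 0, 0, 0, 0])

```text
time: 12.75
position: [556.1, -220.8, 206.7]
tcp_rot: [[-0.964, 0.266, -0.001], [0.266, 0.964, 0.0], [0.001, 0.0, -1.0]]
wrist_force: [0.9, -0.7, -11.1]
finger_gap: 24.3
```

```bash
python3 c.py
```

```text
12.75 [ 556.06200472 -220.8173238   206.71648405] [  0.93  -0.65 -11.08] [-0.36 -0.12  0.02] 24.288004540726888
TCP in slot frame [ -1.1  -2.6 206.7]
wrist 50 36 [-4.1 -0.7 55.1] [5.8 8.6]
wrist 60 40 [-4.3 -0.9 65.1] [7.5 8.1]
wrist 70 48 [-4.1 -0.8 74.9] [7.6 7.8]
wrist 80 52 [-4.3 -0.8 85.3] [6.9 7.4]
wrist 90 56 [-4.3 -0.9 95.5] [6.5 8.8]
wrist 100 49 [ -4.6  -0.9 104.9] [6.2 8.2]
wrist 130 58 [ -9.2   3.3 138.5] [19.  18.6]
wrist 140 227 [ -9.5   2.8 145.1] [18.9 22.8]
wrist 150 262 [ -9.3   2.9 155.1] [18.8 22.5]
wrist 160 275 [ -9.5   3.1 164.9] [19.  21.2]
scene 50 15 [ 1.2 -0.3 55.2] [16.1 17.1]
scene 60 15 [ 1.9  0.4 65.6] [9.5 6.2]
scene 70 14 [ 1.3  0.5 75.1] [6.5 7. ]
scene 80 16 [ 2.3 -0.2 85.6] [ 7. 10.]
scene 90 19 [ 1.6 -0.2 95. ] [ 8.9 10.8]
scene 100 19 [  1.2  -0.7 105. ] [7.2 8.9]
scene 110 17 [  1.9  -0.2 114.9] [8.1 9.5]
scene 120 20 [  1.4   0.2 124.5] [6.3 9.8]
scene 130 15 [  4.1   0.9 135.5] [14.9 20.3]
scene 140 43 [  7.4   2.9 145.2] [14.8 22.2]
scene 150 42 [  7.1   3.2 154.8] [16.6 21.1]
scene 160 46 [  7.    2.4 164.6] [16.7 25. ]
```

The foot has caught: the force is -11 N and the extension about 33 mm. I'll pull 25 mm more, then look at the ring.

Call:
move_arm(travel=[[0, 0, -0.005], [0, 0, -0.011], [0, 0, -0.017], [0, 0, -0.022], [0, 0, -0.025], [0, 0, -0.025], [0, 0, -0.025], [0, 0, -0.025]], yaw=[0, 0, 0, 0, 0, 0, 0, 0])

```text
time: 13.85
position: [556.1, -220.8, 231.9]
tcp_rot: [[-0.964, 0.266, -0.001], [0.266, 0.964, 0.0], [0.001, 0.0, -1.0]]
wrist_force: [-0.3, -1.0, -16.9]
finger_gap: 24.2
```

```bash
python3 c.py | grep -v wrist; python3 - <<'E'
import cv2,glob,os
w=sorted(glob.glob("pics/wrist_*"),key=os.path.getmtime)[-1]; z=w.replace("wrist","z")
a=cv2.resize(cv2.imread(w)[150:350,240:420],None,fx=2.9,fy=2.9,interpolation=cv2.INTER_CUBIC); b=cv2.imread(z); b=cv2.resize(b,(int(b.shape[1]*580/b.shape[0]),580))
import numpy as np; o=np.hstack([a[:580],b]); cv2.imwrite("pics/c9.png",cv2.resize(o,None,fx=800/o.shape[1],fy=800/o.shape[1])); 
E
```

```text
13.85 [ 556.12266484 -220.80746385  231.87396962] [ -0.31  -0.95 -16.93] [-0.43 -0.02  0.04] 24.19020912399191
TCP in slot frame [ -1.   -2.6 231.9]
scene 50 13 [ 2.3  0.6 55. ] [5.4 8. ]
scene 60 16 [ 1.4  0.6 65.1] [7.8 7.2]
scene 70 14 [ 1.8  0.6 75.4] [8.5 6.8]
scene 80 16 [ 1.9  0.3 85.5] [8.8 9.6]
scene 90 18 [ 1.7 -1.2 94.8] [7.6 9.9]
scene 100 20 [1.80e+00 1.00e-01 1.05e+02] [9.  8.6]
scene 110 19 [  1.1  -0.4 115. ] [8.1 9.4]
scene 120 20 [  1.2  -0.3 125.2] [9.4 8.6]
scene 130 19 [ 1.200e+00 -1.000e-01  1.353e+02] [8.7 8.8]
scene 140 18 [  1.5  -0.  144.9] [12.7  8.9]
scene 150 16 [  2.2  -0.6 154.8] [5.6 7.3]
scene 160 29 [  6.9   1.7 166.8] [14.4 24.7]
```

View pics/c9.png

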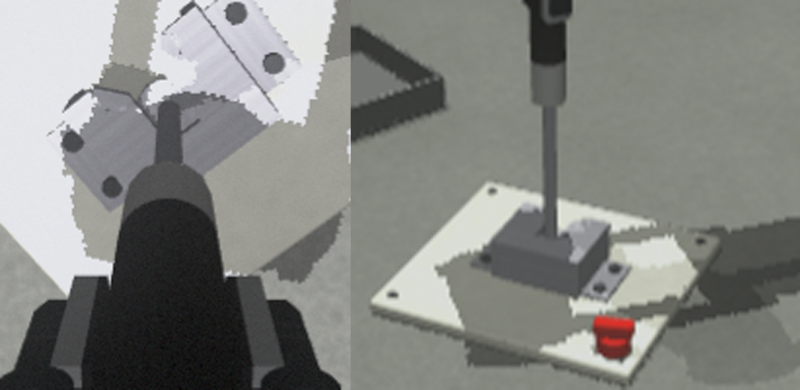

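The wrist half shows the rod in the slot at px (168,110). The scene half shows the tube mouth at (548,103), with no ring below it yet. The mouth rim would hide the ring from this angle until about 64 mm. I'll pin down the extension with an averaged force and the mouth height.

```bash
python3 - <<'E'
from g import *
F=[];M={"scene":[],"wrist":[]};Z=[]
for i in range(12):
    c=["scene","wrist"][i%2]; p=read_camera(c); s=sense(); F.append(s["wrist_force"]); Z.append(s["position"][2]); T=s["position"]
    L=world(p); d=L[:,:2]-T[:2]; r=np.hypot(*d.T); k=L[(r>8.5)&(r<14.5)&(L[:,2]>90)&(L[:,2]<200)]
    M[c].append(np.sort(k[:,2])[:6])
print(np.mean(F,0),np.std(F,0),np.mean(Z))
for c in M: print(c,np.median(M[c],0).round(1))
p=read_camera("scene"); T=np.array(T)
for e in (50,55,60,65):
    m=np.array([*T[:2],104+e]); print(e,proj(p,[m])[0].round(1))
u=proj(p,[[*T[:2],164]])[0].astype(int); im=cv2.cvtColor(p["pixels"],6)
for v in range(u[1]-12,u[1]+14): print(v,im[v,u[0]-8:u[0]+9])
E
```

```text
[  0.05389157  -0.67237192 -16.92042992] [0.57048836 0.57716572 0.51389369] 232.20936889298946
scene [149.9 163.9 164.2 164.4 164.7 164.8]
wrist [161.8 162.4 162.6 162.7 162.8 162.9]
50 [315.3 186. ]
55 [315.2 184. ]
60 [315.2 182. ]
65 [315.2 180. ]
170 [136 137 137  74  51  38  38  36  38  38  38  38  42  47  79 134 134]
171 [135 134 135  92  75  68  59  62  63  53  62  70  71  72  92 135 136]
172 [135 134 133  94  86  88  82  88  88  82  87  93  90  85  85 133 134]
173 [135 134 134  94  86  88  90  95  96  96  95  93  91  85  77 134 133]
174 [136 136 135  95  87  89  91  95  96  96  96  94  91  84  77 134 134]
175 [135 136 136  96  87  90  91  94  95  96  95  93  91  84  77 132 133]
176 [136 136 136  97  87  90  91  95  96  96  96  93  91  84  77 132 132]
177 [136 135 135  97  87  91  92  94  95  96  96  93  90  83  77 132 134]
178 [136 136 135  96  88  91  92  94  95  96  95  93  90  84  76 132 134]
179 [136 135 134  95  87  90  92  94  96  96  95  93  90  84  76 132 133]
180 [133 133 133 102  88  90  91  95  95  96  95  93  89  84  77 132 134]
181 [134 134 134 108  87  90  92  9
[... 374 characters left out ...]
3  85  82  97 132 132 133 133 134]
187 [134 135 135 135 135 133 133  81  84  86  82  97 132 133 133 133 132]
188 [135 135 136 136 135 134 134  81  84  86  83  97 132 133 132 133 132]
189 [136 136 136 135 135 134 134  81  85  86  83  97 131 131 132 133 133]
190 [135 135 135 134 134 134 134  80  84  86  83  97 131 130 131 133 133]
191 [135 134 133 133 133 133 133  80  83  85  83  98 132 132 133 134 134]
192 [135 133 132 133 134 132 132  84  83  86  84  99 133 134 134 134 134]
193 [134 133 133 134 134 131 131  88  85  86  84 100 133 134 135 133 133]
194 [134 134 134 135 135 132 132  89  84  86  82  99 130 132 134 133 133]
195 [134 135 135 135 135 134 134  91  84  86  84  99 132 132 132 130 131]
```

The geometry gives about 58–59 mm and the averaged force about 56 mm. I'll raise 2 mm, settle and check again.

Call:
move_arm(travel=[[0, 0, -0.001], [0, 0, -0.002], [0, 0, -0.002], [0, 0, -0.002], [0, 0, -0.002], [0, 0, -0.002], [0, 0, -0.002], [0, 0, -0.002]], yaw=[0, 0, 0, 0, 0, 0, 0, 0])

```text
time: 15.6
position: [556.2, -220.8, 234.3]
tcp_rot: [[-0.964, 0.266, 0.0], [0.266, 0.964, -0.0], [-0.0, -0.0, -1.0]]
wrist_force: [0.4, -0.9, -16.4]
finger_gap: 24.1
```

```bash
python3 - <<'E'
from g import *
F=[];Z=[];M=[]
for i in range(8):
    p=read_camera("wrist"); s=sense(); T=s["position"]; F.append(s["wrist_force"]); Z.append(T[2])
    L=world(p); r=np.hypot(*(L[:,:2]-T[:2]).T); M.append(np.median(np.sort(L[(r>8.5)&(r<14.5)&(L[:,2]>90)&(L[:,2]<200)][:,2])[:6]))
print(s["time"],np.mean(F,0).round(2),np.mean(Z),np.median(M)-104,s["finger_gap"],np.abs(s["joint_vel"]).max())
print(close_job())
E
```

```text
16.0 [  0.22  -0.64 -16.94] 234.28220376219434 60.69667197708293 24.1621370029967 0.0012546259914888735
the job is handed in; nothing more can be done
None
```

I lifted the gauge out of its cup and slid the rod into the bracket's slot with the foot under the plate. I then pulled up to about the 60 mm mark and handed the job in at 16.0 s, still gripping the tube and holding the pull.

**Rod length, last checks:**
- **Arm height:** about 60.4 mm.
- **Wrist camera:** the tube's mouth gives about 60.7 mm.
- **Wrist force:** averaged 16.9 N, about 15 N after taking off the gauge's weight. That means only 55–56 mm, and the force did not change over the last 2 mm of lift. This disagrees with the other two, but it is still within the 54–66 mm allowed. I put more weight on the geometry, because a small error in the force reads as several mm.

**Black ring:** I never saw it. From the scene camera the tube's mouth would hide it until about 64 mm, so not seeing it only suggests the rod was not pulled too far.

**Other checks:** The grip was firm (24 mm finger gap) and the arm was still. The rod stayed about 1–2 mm short of the seat along the slot, roughly centred across it, with the tube upright. The arm never touched the other things as far as I could see, but I did not measure their positions again at the end.

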